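# Free the second door of a reagent cupboard

## Task

Get the reagent cupboard ready to have both doors opened: swing its right-hand door (right as the robot faces it, the one whose edge laps over the other) wide open, about square to the cupboard, then push the steel thumb tab of the left-hand door's flush bolt, which that uncovers at the top of the left door's edge, all the way down. Leave the right door standing wide open and the left door shut.

Things in the scene. Friction and masses are not known exactly. Their poses are not given: they have to be found in the camera images.
- active_handle (a point): Handle of the right-hand door: upright round steel bar, 11 mm thick, axis 35 mm off the door's face. Point: on that axis, 20 mm below the bar's free upper end, 28 mm below the cupboard's top; brackets join it 28 mm lower. Axes turn with the door: x into its face, y from hinge to free edge, z up. The upright hinge line lies 71 mm along +x and 130 mm along -y.
- active_door (a joint): Angle of the right-hand (active) door, rad: 0 shut, grows as it swings out to the robot, stop at 1.7. Starts shut or slightly ajar; light hinge (0.12 N m), stays where left. 170 mm wide, 36 mm thick; its skin laps 15 mm over the left door and, shut, its top and skin hide the bolt's tab.
- bolt_tab (a point): Press point: top of the flat steel thumb tab (24 x 8 mm) that sticks out 42 mm from the left door's meeting edge into the right door's place. Point: 24 mm out from that edge, 14 mm below the door tops, sinking with the bolt. Axes: x into the cupboard, y to its left, z up. The cupboard's top plate begins 37 mm behind; a keeper on the left door's corner stands 24 mm above the point.
- bolt (a joint): How far the left door's flush bolt is down, m: 0 to 0.003 at the start (bolted), 0.025 fully down at its stop. Slides straight down under about 3 N and stays where left. When up, its rod stands in a keeper and locks the left door.
- passive_door (a joint): Angle of the left-hand (passive) door, rad: 0 shut, grows as it opens towards the robot; hinge 0.3 N m. It has a like handle, 90 mm left of the right door's. The cupboard: a fixed grey steel box, 340 mm wide, 170 deep, 220 high, both doors facing the robot; bottles and jars up to 125 mm high stand round it.

How it is judged (in metres and radians):
On the way, in this order (a step that is already met when the one before it is completed fails the run):
1. the right-hand door is open by more than 57 degrees, the bolt still up (value of joint active_door above 1 rad and value of joint bolt below 0.008 m), for 0.2 s.
2. the bolt is pushed down by more than 17 mm (value of joint bolt above 0.017 m), for 0.2 s.
At the end, for the whole second after the job is handed in: The right-hand door stands still, open by more than 57 degrees; the bolt is down by more than 17 mm of its 25 mm; the left-hand door is shut (within 7 degrees) (value of joint active_door above 1 rad and value of joint bolt above 0.017 m and value of joint passive_door below 0.12 rad and velocity of joint active_door between -0.05 and 0.05 rad/s); the robot touches nothing.
It fails at once if the left-hand door is pulled open by more than 14 degrees (value of joint passive_door above 0.25 rad).
It also fails if it takes over 38 s, if anything falls off the work surface, if the arm or the gripper's body presses on something with over 40 N, if the wrist force passes 120 N, or if a joint passes its speed limit or range.

## Robot

A 6-joint arm with a two-finger parallel gripper is mounted at the origin on the work surface. World frame = base frame: x ahead of the robot, y to its left, z up, the work surface at z = 0. Lengths are in mm, angles in degrees, forces in N, time in s.
With the tool pointing down it reaches from about 400 to 925 mm from the base axis. Payload 12.5 kg.
Tool frame: the origin (TCP) lies at the centre of the arm's flange, where the gripper is bolted on; the fingertips stand 190 mm ahead of it and the grasp point (between the pads) lies 171 mm ahead of it; z points along the fingers, y is the line along which they close (so a half turn about z gives the same grasp; the last joint's range is limited). The gripper opens to 95 mm and grips with 3 to 60 N. Pads are 20 mm wide; open, the fingers measure 119 mm over their backs; the gripper's body (75 mm by 180 mm) begins 59 mm behind the grasp point.
Start: joints at [-71.31, 28.126, 89.318, -0, 62.55, -6.05], TCP at [261.585, -567.625, 404.761] pointing down, gripper open.
Joint ranges: [-177.58, 177.58], [-47.91, 125.51], [2.72, 160], [-65.01, 245.01], [3.68, 167.84], [-153.87, 153.87]. Speed limits (degrees/s): [127.2, 127.2, 159.86, 180, 180, 180].

## Interface

Orientations are given as a 3x3 rotation matrix whose columns are the frame's x, y, z axes.
In Python, from plant import arm, imaging, order, nets gives the robot as it stands.
- The arm moves only by the shell command python3 -m pendant 'ROWS' [OPENING] [FORCE]. ROWS is a JSON object of lists of equal length, an entry for each row: "linear": the shift along the tool's x, y, z as a fraction of full scale, a list of three; "spin": the turn about the tool's z as a fraction of full scale. A call has 1 to 12 rows; each row shifts and turns the commanded pose from where the row before left it, along the tool's axes as they then stand; what a row does not reach is not made up. Full scale, the value 1, is 0.025 m for a shift and 4 degrees for a turn. A row lasts 1/10 s, in which the tool goes at most 50 mm and 8.59 degrees, less where a joint would pass 70% of its speed; a pose out of reach is approached as far as the arm can. A call with a number of a shift or a turn outside -1 to 1 is refused whole. A call with a gripper value outside its range is refused whole. OPENING is the closure, from 0 (fully open) to 1 (shut), set as the call begins (- or left out, the last holds). The fingers move at their own pace and stop on an object; FORCE is the grip in N (left out, the last holds). Time passes only in rows, so rows that do not move let the fingers close. It gives the time, the measured TCP pose, the force, the opening and the grip force at its end, in the units of the state.
- arm.get_obs(): the state, without advancing time (a new reading comes with each control period).
- imaging.capture(name): name is "scene" or "top" or "wrist"; returns the picture (400x640x3 uint8, red, green, blue); there is no depth.
- imaging.camera_info(name): a dict with "K" (3x3 intrinsics, pixels), "R" (3x3) and "t" (3): a world point X has camera coordinates R X + t; the wrist camera has in their place "hand_eye" (4x4, takes a point from camera to tool coordinates, whose origin is the TCP and whose axes are the flange's). Camera axes: x right, y down, z forward; pixel columns grow to the right and rows downward; lengths in mm; the calibration is good to about 2 mm. A picture is of the moment at which its call begins: read the wrist's pose just before it. camera_info takes no time and is no camera call.
- order.job_done(): hands the job in; it is judged then, once.
Trained networks look in the newest picture that a camera, given by its name, has taken for a name from the list of things; names that differ only in an ending like _2 or _b are one class to them, and where a whole thing is asked for, a point or a joint stands for the part that bears it (a point fixed in the world has none). Each returns a list of dicts, best first, with "conf" (0 to 1); they miss things now and then, are a little off and sometimes report something else, mostly with a low value. They report only what shows in the picture. A call takes as long as a camera call.
- nets.masks_of(camera, thing): "region" (400x640 bool, what is visible of it) and "rect" ([left, top, width, height] in pixels, round what is visible of it).
The state is a dict: "t": time; "joint_positions": joint angles; "qvel": joint speeds; "joint_torque": joint torques, N m; "eef_pos": TCP position; "eef_rot": TCP orientation; "contact_force": force on the tool from outside, world axes, zero at the start; "torque": the same for the moment, N m; "width": finger opening in mm; "finger_force": force on a finger pad.
Only numpy, scipy, OpenCV 4.12 (cv2) and the standard library are available. Lean on these libraries where they do the work, as an engineer would, in place of code of your own. Each camera call takes 0.05 s, during which the arm holds its last target. There are 200 camera calls.

## Working session

There is one attempt and no reset: what is moved stays moved. The work goes in short steps, Python scripts to look and compute and a shell command to move; the robot and the scene stay as the last step left them, time stands still between calls to the robot, and variables do not carry over. Pictures are saved under pics/ and viewed, at most 10 in all, crops included, and the job is handed in when it is done.

```bash
ls; mkdir -p pics; cat > h.py <<'E'
import numpy as np, cv2
from plant import arm, imaging, order, nets
def snap(n):
    o=arm.get_obs(); im=imaging.capture(n); return o,im
def save(im,f): cv2.imwrite('pics/'+f,cv2.cvtColor(im,cv2.COLOR_RGB2BGR))
def cam(n,o=None):
    c=imaging.camera_info(n); K=np.array(c['K'])
    if 'R' in c: return K,np.array(c['R']),np.array(c['t']).ravel()
    H=np.array(c['hand_eye']); T=np.eye(4); T[:3,:3]=o['eef_rot']; T[:3,3]=o['eef_pos']
    W=np.linalg.inv(T@H); return K,W[:3,:3],W[:3,3]
def ray(c,uv):
    K,R,t=c; d=R.T@np.linalg.inv(K)@np.array([uv[0],uv[1],1.]); return -R.T@t,d/np.linalg.norm(d)
def atz(c,uv,z):
    o,d=ray(c,uv); return o+d*(z-o[2])/d[2]
def proj(c,X):
    K,R,t=c; p=K@(R@np.array(X,float)+t); return p[:2]/p[2]
E
python3 - <<'E'
from h import *
np.set_printoptions(precision=1,suppress=True)
ims=[]
for n in ['scene','top']:
    o,im=snap(n); ims.append(im); save(im,n+'0.png')
    K,R,t=cam(n); print(n,'pos',-R.T@t,'fwd',R[2],'f',K[0,0])
    for th in ['active_handle','active_door','bolt_tab','bolt','passive_door']:
        for m in nets.masks_of(n,th)[:3]:
            ys,xs=np.nonzero(m['region']); print(th,m['conf'],m['rect'],xs.mean(),ys.mean())
E
```

```text
pics
scene pos [844.4  19.7 855.4] fwd [-0.3  0.  -1. ] f 440.5021364835884
active_handle 0.65 [226.7, 126.0, 110.5, 72.2] 280.9871931696905 170.38153681963715
active_door 0.73 [223.7, 128.5, 114.6, 73.5] 281.7912954950369 170.2998218376177
bolt_tab 0.54 [311.1, 155.2, 33.4, 21.4] 323.5660377358491 168.80188679245282
bolt 0.68 [306.0, 152.9, 41.4, 21.1] 323.9736842105263 168.57894736842104
passive_door 0.91 [308.7, 124.8, 128.6, 54.0] 380.4419584954604 155.70719844357976
top pos [445.4  38.3 887.7] fwd [ 0.2  0.  -1. ] f 415.6646605327607
active_handle 0.98 [302.7, 213.8, 111.9, 50.1] 356.26092786269777 232.95467953875033
active_door 0.72 [298.0, 214.3, 115.9, 53.1] 356.46933261280736 233.0294514995947
bolt_tab 0.47 [298.9, 216.2, 26.5, 2.5] 315.2682926829268 216.1951219512195
bolt 0.53 [295.9, 213.6, 34.2, 17.6] 311.9901960784314 217.80392156862746
passive_door 0.57 [203.2, 210.7, 121.5, 43.7] 256.85908109774897 225.6241134751773
```

View pics/scene0.png

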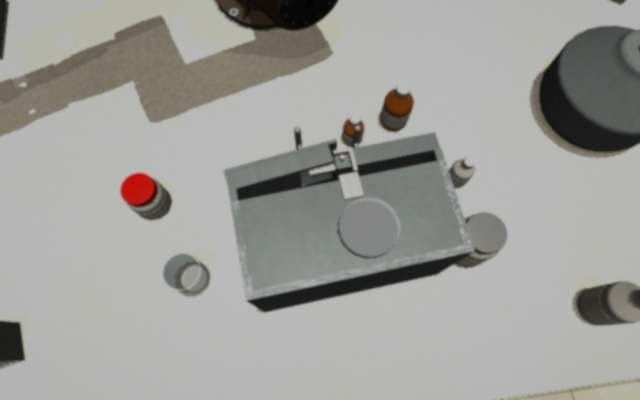

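View pics/top0.png

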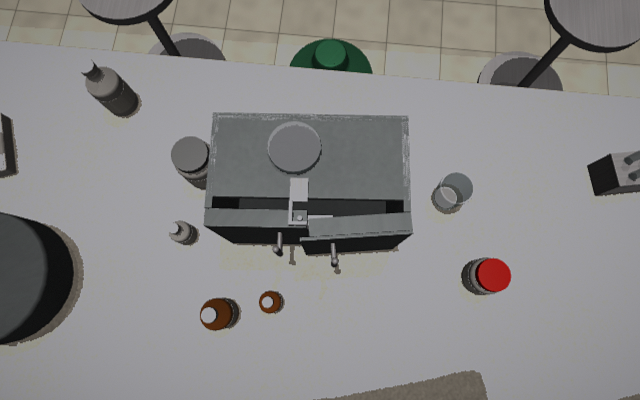

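The right door is slightly ajar, with handle tops at about (335,247) and (279,236) in the top view and (297,130) in the scene view. I'll zoom in on both.

```bash
python3 - <<'E'
import cv2,numpy as np
a=cv2.imread('pics/scene0.png')[115:215,210:450]; b=cv2.imread('pics/top0.png')[190:280,195:435]
f=lambda x:cv2.resize(x,None,fx=3.3,fy=3.1,interpolation=cv2.INTER_CUBIC)
cv2.imwrite('pics/crop0.png',np.vstack([f(a),f(b)]))
from h import *
np.set_printoptions(precision=1,suppress=True)
c=cam('top');s=cam('scene')
for uv in [(213,114),(408,116),(411,214),(205,208)]: print('top',atz(c,uv,220))
for uv in [(225,171),(435,134),(472,248),(248,298)]: print('scene',atz(s,uv,220))
E
```

```text
top [737.9 264.9 220. ]
top [767.7 -72.5 220. ]
top [595.  -86.8 220. ]
top [571.1 250.8 220. ]
scene [566.8 -90.3 220. ]
scene [546.1 247.2 220. ]
scene [735.8 262.1 220. ]
scene [765.  -70.5 220. ]
```

View pics/crop0.png

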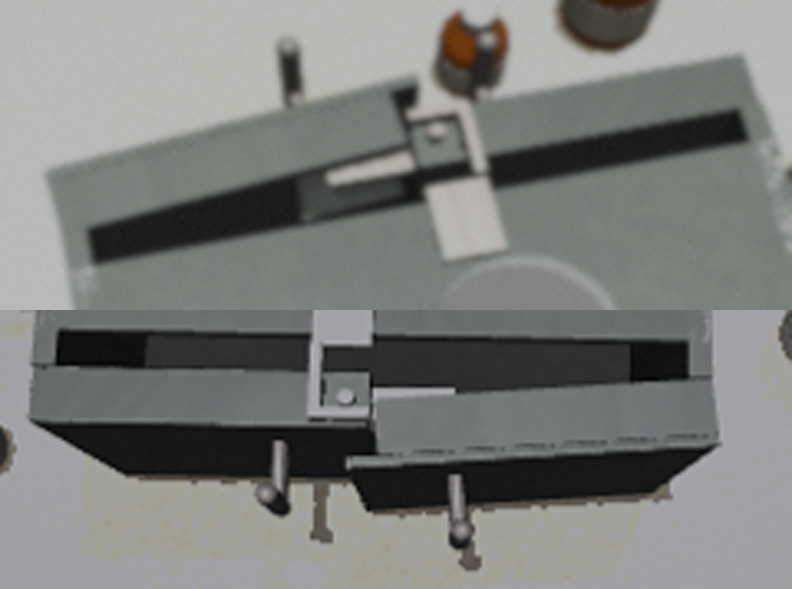

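```bash
cat >> h.py <<'E'
def tri(rays):
    A=np.zeros((3,3));b=np.zeros(3)
    for o,d in rays:
        P=np.eye(3)-np.outer(d,d);A+=P;b+=P@o
    X=np.linalg.solve(A,b); return X,[np.linalg.norm((np.eye(3)-np.outer(d,d))@(X-o)) for o,d in rays]
E
python3 - <<'E'
from h import *
np.set_printoptions(precision=1,suppress=True)
c=cam('top');s=cam('scene')
S=lambda u,v:ray(s,(210+u/3.3,115+v/3.1)); T=lambda u,v:ray(c,(195+u/3.3,190+(v-310)/3.1))
for n,a,b in [('Rhandle',(288,44),(460,527)),('Lhandle',(486,40),(268,493)),('screw',(437,131),(345,396)),('Rdoor hingecorner',(48,175),(716,442)),('R free corner',(415,80),(347,462)),('L door outer front',(743,57),(32,420)),('plate corner L',(507,250),(312,338))]:
    print(n,*tri([S(*a),T(*b)]))
for p in [(325,170),(412,152),(330,186),(412,172)]: print('tab scene@205',atz(s,(210+p[0]/3.3,115+p[1]/3.1),205))
for p in [(375,388),(455,388)]: print('tab top@205',atz(c,(195+p[0]/3.3,190+(p[1]-310)/3.1),205))
E
```

```text
Rhandle [508.   30.1 217.5] [np.float64(0.7915759658597942), np.float64(0.791575965859797)]
Lhandle [516.5 126.2 214.3] [np.float64(0.098761412316521), np.float64(0.09876141231650894)]
screw [569.5  93.5 225.3] [np.float64(0.16096138530708143), np.float64(0.1609613853070645)]
Rdoor hingecorner [565.3 -91.4 215. ] [np.float64(0.48327359650650903), np.float64(0.483273596506491)]
R free corner [536.2  88.6 217. ] [np.float64(0.7150874917564628), np.float64(0.7150874917564525)]
L door outer front [543.  248.5 215.5] [np.float64(0.6498903098696296), np.float64(0.6498903098696583)]
plate corner L [614.5 123.6 159.2] [np.float64(2.4764082084603842), np.float64(2.4764082084603163)]
tab scene@205 [575.3  38.9 205. ]
tab scene@205 [570.8  82.  205. ]
tab scene@205 [584.4  40.2 205. ]
tab scene@205 [581.8  80.4 205. ]
tab top@205 [579.2  80.7 205. ]
tab top@205 [583.3  40.3 205. ]
```

```bash
cat >> h.py <<'E'
def rel(P,yaw=None):
    "rows' totals (units of 25 mm, tool frame) to TCP target P; spin (units of 4 deg) to bring tool y nearest to world yaw"
    o=arm.get_obs(); R=np.array(o['eef_rot']); d=R.T@(np.array(P,float)-np.array(o['eef_pos']))/25
    s=None
    if yaw is not None:
        v=R.T@np.array([np.cos(np.radians(yaw)),np.sin(np.radians(yaw)),0]); s=np.degrees(np.arctan2(v[1],v[0]))-90
        s=(s+90)%180-90
    return d.round(2),None if s is None else round(s/4,2)
E
python3 - <<'E'
from h import *
np.set_printoptions(precision=3,suppress=True)
o=arm.get_obs(); print(o['eef_rot'],o['eef_pos'],o['t'],o['width'])
print('disc',tri([ray(cam('scene'),(369,227)),ray(cam('top'),(295,147))]))
print(imaging.camera_info('wrist')['hand_eye'])
print(rel([508,30,440],99))
E
```

```text
[[ 0.908  0.419  0.   ]
 [ 0.419 -0.908 -0.   ]
 [-0.     0.    -1.   ]] [ 261.597 -567.615  404.763] 0.6 95.19447676584626
disc (array([687.42 , 114.761, 231.454]), [np.float64(0.2374114872215279), np.float64(0.23741148722151825)])
[[-0.001 -0.966 -0.259 73.005]
 [ 1.    -0.001  0.    -1.176]
 [-0.001 -0.259  0.966 19.092]
 [ 0.     0.     0.     1.   ]]
(array([ 18.96, -17.59,  -1.41]), np.float64(3.94))
```

```bash
python3 -m pendant '{"linear":[[0,0,-0.35],[0,0,-0.35],[0,0,-0.35],[0,0,-0.35]],"spin":[1,1,1,1]}' 0 20; python3 -c "
from h import *
print(rel([508,30,440],99))"
```

```text
t: 1.0
eef_pos: [261.6, -567.6, 440.1]
eef_rot: [[0.989, 0.149, 0.0], [0.149, -0.989, -0.0], [0.0, 0.0, -1.0]]
contact_force: [0.1, 0.5, -0.4]
width: 95.0
finger_force: 0.0
(array([ 13.31, -22.17,   0.  ]), np.float64(-0.11))
```

```bash
python3 -m pendant '{"linear":[[0.58,-0.96,0],[0.58,-0.96,0],[0.58,-0.96,0],[0.58,-0.96,0],[0.58,-0.96,0],[0.58,-0.96,0],[0.58,-0.96,0],[0.58,-0.96,0],[0.58,-0.96,0],[0.58,-0.96,0],[0.58,-0.96,0],[0.58,-0.96,0]],"spin":[0,0,0,0,0,0,0,0,0,0,0,0]}'; python3 -m pendant '{"linear":[[0.58,-0.96,0],[0.58,-0.96,0],[0.58,-0.96,0],[0.58,-0.96,0],[0.58,-0.96,0],[0.58,-0.96,0],[0.58,-0.96,0],[0.58,-0.96,0],[0.58,-0.96,0],[0.58,-0.96,0],[0.58,-0.96,0],[0,0,0]],"spin":[0,0,0,0,0,0,0,0,0,0,0,0]}'
python3 - <<'E'
from h import *
o,im=snap('wrist'); c=cam('wrist',o); save(im,'w1.png')
print(rel([508,30,363],99))
for P in [[508,30,212],[516.5,126.2,212],[578,58,205]]: print(proj(c,P).round(1))
E
```

```text
t: 2.2
eef_pos: [390.0, -255.4, 439.9]
eef_rot: [[0.988, 0.152, 0.0], [0.152, -0.988, -0.0], [0.0, 0.0, -1.0]]
contact_force: [-0.4, 0.0, -0.2]
width: 94.9
finger_force: 0.0
t: 3.4
eef_pos: [508.0, 30.8, 439.7]
eef_rot: [[0.988, 0.154, 0.0], [0.154, -0.988, 0.0], [0.001, -0.0, -1.0]]
contact_force: [-0.5, 0.1, 1.4]
width: 95.0
finger_force: 0.0
(array([ 0.02, -0.01,  3.06]), np.float64(-0.03))
[327.  218.1]
[189.8 185.9]
[301.7 109.7]
```

View pics/w1.png

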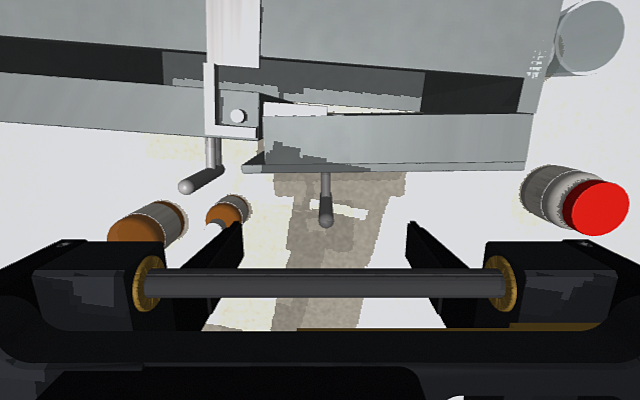

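The bar's end shows at (326,222), where (327,218) was predicted, so it sits about 3 mm nearer the robot. I'll descend and grip.

```bash
python3 -m pendant '{"linear":[[-0.03,0,0.75],[-0.03,0,0.75],[-0.03,0,0.75],[0,0,0.77],[0,0,0]],"spin":[0,0,0,0,0]}' 0 20;  python3 -m pendant '{"linear":[[0,0,0],[0,0,0],[0,0,0],[0,0,0],[0,0,0],[0,0,0],[0,0,0],[0,0,0]],"spin":[0,0,0,0,0,0,0,0]}' 1 20
```

```text
t: 3.95
eef_pos: [504.6, 27.5, 362.5]
eef_rot: [[0.989, 0.151, -0.004], [0.151, -0.989, 0.0], [-0.004, -0.001, -1.0]]
contact_force: [-1.0, -0.1, -0.1]
width: 95.2
finger_force: 0.0
t: 4.75
eef_pos: [505.1, 28.3, 364.2]
eef_rot: [[0.988, 0.152, -0.0], [0.152, -0.988, -0.0], [-0.0, 0.0, -1.0]]
contact_force: [0.4, 0.9, 0.3]
width: 36.6
finger_force: 0.0
```

```bash
python3 -m pendant '{"linear":[[0,0,0],[0,0,0],[0,0,0],[0,0,0],[0,0,0],[0,0,0]],"spin":[0,0,0,0,0,0]}' 1 20
```

```text
t: 5.35
eef_pos: [504.7, 28.7, 364.2]
eef_rot: [[0.988, 0.152, -0.001], [0.152, -0.988, 0.001], [-0.001, -0.001, -1.0]]
contact_force: [-3.0, 4.0, 2.0]
width: 10.7
finger_force: 20.0
```

```bash
python3 -m pendant '{"linear":[[-0.18,0.1,0],[-0.36,0.21,0],[-0.36,0.21,0],[-0.36,0.21,0],[-0.36,0.21,0],[-0.36,0.21,0]],"spin":[-0.5,-1,-1,-1,-1,-1]}'; python3 -m pendant '{"linear":[[-0.36,0.21,0],[-0.36,0.21,0],[-0.36,0.21,0],[-0.36,0.21,0]],"spin":[-1,-1,-1,-1]}'
```

```text
t: 5.95
eef_pos: [467.4, -14.5, 364.2]
eef_rot: [[0.858, 0.514, 0.003], [0.514, -0.858, -0.001], [0.002, 0.002, -1.0]]
contact_force: [9.8, -3.8, -8.0]
width: 10.6
finger_force: 20.0
t: 6.35
eef_pos: [452.1, -53.1, 364.2]
eef_rot: [[0.683, 0.73, 0.006], [0.73, -0.683, -0.001], [0.003, 0.005, -1.0]]
contact_force: [18.2, -2.4, -16.3]
width: 10.7
finger_force: 20.0
```

```bash
python3 -m pendant '{"linear":[[-0.3,0.33,0],[-0.35,0.22,0],[-0.35,0.22,0],[-0.35,0.22,0]],"spin":[-1,-1,-1,-1]}'
```

```text
t: 6.75
eef_pos: [449.7, -94.5, 364.2]
eef_rot: [[0.455, 0.89, -0.001], [0.89, -0.455, 0.0], [-0.0, -0.001, -1.0]]
contact_force: [0.3, 2.1, -1.5]
width: 10.5
finger_force: 20.0
```

```bash
python3 -m pendant '{"linear":[[-0.35,0.22,0],[-0.35,0.22,0],[-0.35,0.22,0],[-0.35,0.22,0],[-0.35,0.22,0]],"spin":[-1,-1,-1,-1,-1]}';python3 -m pendant '{"linear":[[-0.35,0.22,0],[-0.35,0.22,0],[-0.35,0.22,0],[-0.18,0.11,0],[0,0,0],[0,0,0]],"spin":[-1,-1,-1,-0.5,0,0]}'
```

```text
t: 7.25
eef_pos: [461.2, -144.7, 364.2]
eef_rot: [[0.124, 0.992, -0.001], [0.992, -0.124, 0.0], [0.0, -0.001, -1.0]]
contact_force: [0.3, 1.8, -0.1]
width: 10.7
finger_force: 20.0
t: 7.85
eef_pos: [479.2, -175.9, 364.2]
eef_rot: [[-0.116, 0.993, -0.001], [0.993, 0.116, -0.0], [-0.0, -0.001, -1.0]]
contact_force: [-4.4, -2.8, 0.8]
width: 10.8
finger_force: 20.0
```

```bash
python3 -m pendant '{"linear":[[0,0,0],[0,0,0],[0,0,0],[0,0,0],[0,0,0]],"spin":[0,0,0,0,0]}' 0.6 20;python3 -m pendant '{"linear":[[0,0,-0.5],[0,0,-1],[0,0,-1],[0,0,-1]],"spin":[0,0,0,0]}' 0.6
python3 - <<'E'
from h import *
for n in ['top','scene']:
    o,im=snap(n); save(im,n+'1.png')
print(rel([578,58,450],95))
E
```

```text
t: 8.35
eef_pos: [479.6, -175.6, 364.2]
eef_rot: [[-0.117, 0.993, 0.0], [0.993, 0.117, -0.0], [-0.0, 0.0, -1.0]]
contact_force: [-1.1, -0.1, 0.7]
width: 37.4
finger_force: 0.0
t: 8.75
eef_pos: [479.5, -175.6, 452.7]
eef_rot: [[-0.117, 0.993, -0.0], [0.993, 0.117, 0.0], [0.0, -0.0, -1.0]]
contact_force: [0.4, 0.3, -0.9]
width: 38.0
finger_force: 0.0
(array([8.82, 5.  , 0.18]), np.float64(-22.06))
```

View pics/top1.png

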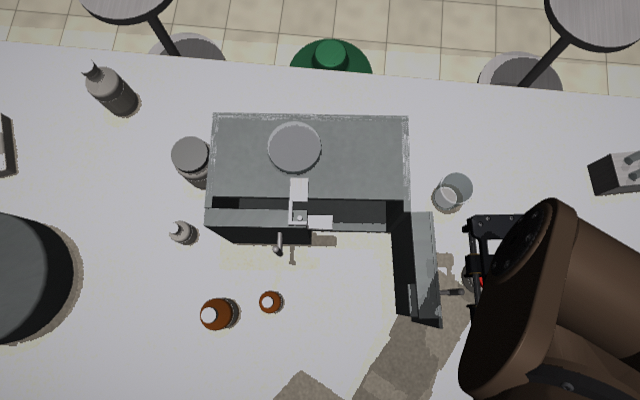

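Door is square open, and the tab shows at about (308–333, 222). I'll move over it with the fingers closed.

```bash
python3 -m pendant '{"linear":[[0.88,0.5,0],[0.88,0.5,0],[0.88,0.5,0],[0.88,0.5,0],[0.88,0.5,0],[0.88,0.5,0],[0.88,0.5,0],[0.88,0.5,0],[0.88,0.5,0],[0.88,0.5,0],[0,0,0.4],[0,0,0]],"spin":[0,0,0,0,0,0,0,0,0,0,0,0]}' 1 20
python3 - <<'E'
from h import *
o,im=snap('wrist'); c=cam('wrist',o)
print(o['eef_pos'],o['width'])
for m in nets.masks_of('wrist','bolt_tab')[:2]: print(m['conf'],m['rect'])
u=[proj(c,P) for P in [[578,58,205],[582,40,205],[578,82,205]]]; print(np.round(u,1))
u0=u[0].astype(int); x0=max(0,min(440,u0[0]-100)); y0=max(0,min(250,u0[1]-75)); print(x0,y0)
t=cv2.cvtColor(cv2.imread('pics/top1.png'),cv2.COLOR_BGR2RGB)[190:265,270:370]
save(np.vstack([cv2.resize(im[y0:y0+150,x0:x0+200],None,fx=2,fy=2,interpolation=2),cv2.resize(t,(400,300),interpolation=2)]),'w2.png')
E
```

```text
t: 10.05
eef_pos: [577.6, 57.6, 439.6]
eef_rot: [[-0.118, 0.993, -0.003], [0.993, 0.118, -0.0], [0.0, -0.003, -1.0]]
contact_force: [-0.2, -0.2, -0.6]
width: 0.1
finger_force: 0.0
[577.59980499  57.60450768 439.61681956] 0.13533677873686742
0.67 [299.0, 162.7, 37.7, 72.5]
[[325.9 215.6]
 [328.4 239.1]
 [330.  183.5]]
225 140
```

View pics/w2.png

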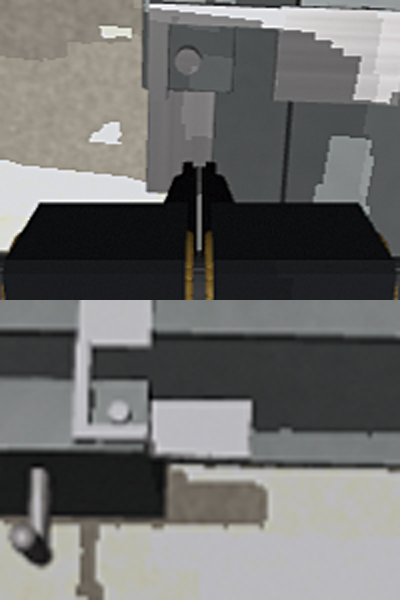

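```bash
python3 - <<'E'
from h import *
t=cam('top'); w=cam('wrist',arm.get_obs())
for p in [(308,215.5),(333,215.5),(308.5,229),(332.5,229)]: print('top',atz(t,p,205).round(1))
for p in [(316,186),(332,186),(315,212)]: print('wrist',atz(w,p,205).round(1))
s=cam('scene'); print(proj(s,[566,58,205]))
E
```

```text
top [578.5  81.7 205. ]
top [582.7  40.1 205. ]
top [555.9  78.4 205. ]
top [559.9  38.7 205. ]
wrist [568.9  77.9 205. ]
wrist [580.2  79.2 205. ]
wrist [570.3  58.5 205. ]
[319.62147506 163.07358239]
```

The tab spans x 557–581 and y 39–80, so its centre is about (569,57), and I'm 9 mm too far in. I'll correct this and descend.

```bash
python3 -m pendant '{"linear":[[0.04,-0.34,0],[0,0,0.5],[0,0,0.6],[0,0,0.6],[0,0,0]],"spin":[0,0,0,0,0]}' 1 20; python3 -m pendant '{"linear":[[0,0,0.2],[0,0,0.2],[0,0,0]],"spin":[0,0,0]}'; python3 -m pendant '{"linear":[[0,0,0.2],[0,0,0.2],[0,0,0]],"spin":[0,0,0]}'
```

```text
t: 10.65
eef_pos: [568.8, 57.0, 397.2]
eef_rot: [[-0.117, 0.993, -0.003], [0.993, 0.117, -0.0], [0.0, -0.003, -1.0]]
contact_force: [-0.5, 0.3, 0.3]
width: 0.5
finger_force: 0.0
t: 10.95
eef_pos: [569.3, 57.3, 389.1]
eef_rot: [[-0.117, 0.993, 0.0], [0.993, 0.117, -0.0], [-0.0, 0.0, -1.0]]
contact_force: [0.6, -0.6, -0.4]
width: 0.5
finger_force: 0.0
t: 11.25
eef_pos: [569.3, 57.4, 378.6]
eef_rot: [[-0.117, 0.993, -0.0], [0.993, 0.117, -0.0], [0.0, -0.0, -1.0]]
contact_force: [0.4, 0.5, 0.9]
width: 0.7
finger_force: 0.0
```

```bash
python3 -m pendant '{"linear":[[0,0,0.1],[0,0,0.1],[0,0,0]],"spin":[0,0,0]}'
python3 - <<'E'
from h import *
o,im=snap('scene'); save(im,'s2.png'); a=im[110:210,250:400]
o,w=snap('wrist'); print(o['contact_force'],o['eef_pos'])
save(np.vstack([cv2.resize(a,(450,300),interpolation=2),cv2.resize(w[100:250,210:435],(450,300),interpolation=2)]),'c2.png')
E
```

```text
t: 11.55
eef_pos: [569.3, 57.4, 373.9]
eef_rot: [[-0.117, 0.993, -0.0], [0.993, 0.117, -0.0], [-0.0, -0.0, -1.0]]
contact_force: [-0.3, -0.2, 0.5]
width: 0.3
finger_force: 0.0
[ 0.43894061 -0.0014333   0.13093584] [569.27562649  57.42790699 373.96347849]
```

View pics/c2.png

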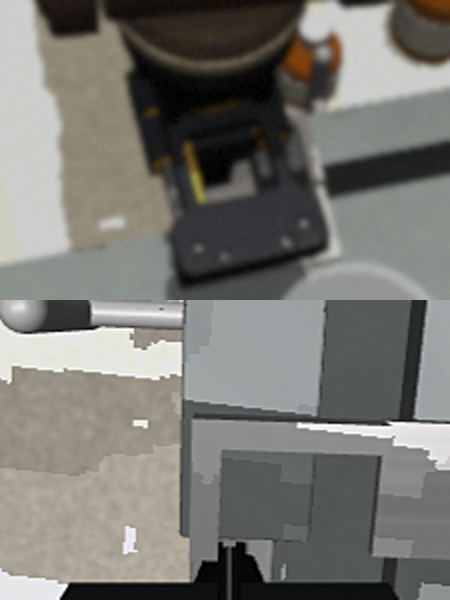

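The rod end is no longer visible in the keeper, so the bolt seems to be moving down. I'll press on to its stop to confirm by force.

```bash
python3 -m pendant '{"linear":[[0,0,0.06],[0,0,0.06],[0,0,0]],"spin":[0,0,0]}';python3 -m pendant '{"linear":[[0,0,0.06],[0,0,0]],"spin":[0,0]}'
```

```text
t: 11.95
eef_pos: [569.3, 57.4, 371.4]
eef_rot: [[-0.117, 0.993, 0.001], [0.993, 0.117, -0.0], [-0.0, 0.001, -1.0]]
contact_force: [-1.4, 0.0, 2.9]
width: 0.1
finger_force: 1.6
t: 12.15
eef_pos: [569.2, 57.4, 371.2]
eef_rot: [[-0.117, 0.993, 0.002], [0.993, 0.117, -0.0], [-0.0, 0.002, -1.0]]
contact_force: [-4.8, -0.4, 15.0]
width: 0.5
finger_force: 8.1
```

It stopped hard with the fingertips at z = 181, which is where the bolt's stop should be. I'll lift off and check.

```bash
python3 -m pendant '{"linear":[[0,0,-0.3],[0,0,-1],[0,0,-1],[0,0,-1],[-1,0,0],[-1,0,0],[-1,0,0],[-1,0,0],[-1,0,0],[-1,0,0],[-1,0,0],[0,0,0]],"spin":[0,0,0,0,0,0,0,0,0,0,0,0]}'
python3 - <<'E'
from h import *
t=cam('top');s=cam('scene')
o,a=snap('top'); o,b=snap('scene')
for z in (205,181): print(z,[proj(t,P).round(1) for P in ([581,80,z],[558,38,z])],[proj(s,P).round(1) for P in ([581,80,z],[558,38,z])])
save(np.vstack([cv2.resize(a[180:330,260:460],(400,300),interpolation=2),cv2.resize(b[110:210,270:403],(400,300),interpolation=2)]),'c3.png')
E
```

```text
t: 13.35
eef_pos: [590.0, -118.7, 451.8]
eef_rot: [[-0.115, 0.993, -0.0], [0.993, 0.115, -0.0], [-0.0, -0.0, -1.0]]
contact_force: [-0.2, 0.1, 0.4]
width: 0.5
finger_force: 0.0
205 [array([309.2, 214.2]), array([332.8, 230.2])] [array([334.5, 170. ]), array([306.6, 160. ])]
181 [array([309.7, 216.9]), array([332.6, 232.4])] [array([334. , 175.6]), array([307. , 165.9])]
```

View pics/c3.png

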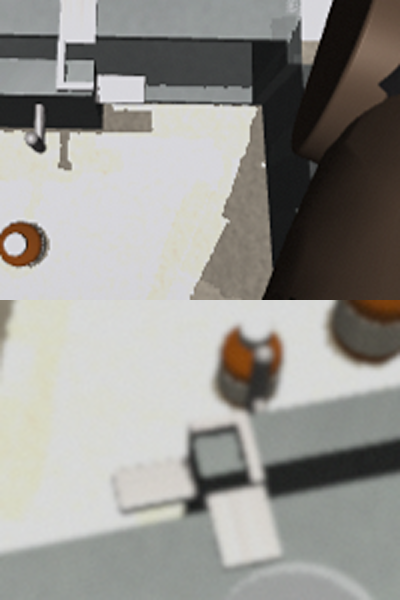

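The tab matches the z = 181 projection and the rod is out of the keeper. The right door stands open, the left door is shut and the robot is clear of everything.

```bash
python3 -c "
from plant import order
print(order.job_done())"
```

```text
the job is handed in; nothing more can be done
None
```

The job is handed in: the right door stands about square to the cupboard, the bolt is pressed down to its stop, the left door is shut, and the arm is clear; the hand-in gave no verdict.

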